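Drop the square-collared adapter home in its go gauge

ROBOT

A 7-joint arm with a two-finger parallel gripper is mounted at the origin on the work surface. World frame = base frame: x ahead of the robot, y to its left, z up, the work surface at z = 0. Lengths are in m, angles in rad, forces in N, time in s.
With the tool pointing down it reaches from about 0.4 to 0.875 m from the base axis. Payload 6.5 kg.
Tool frame: the origin (TCP) lies between the finger pads; the fingertips stand 19 mm ahead of it and the grasp point (between the pads) is the TCP; z points along the fingers, y is the direction in which the jaws open and shut (so a half turn about z gives the same grasp; the last joint's range is limited). The gripper opens to 88 mm and grips with 3 to 60 N. Pads are 18 mm wide; open, the fingers measure 123 mm over their backs; the gripper's body (75 mm by 187 mm) begins 45 mm behind the grasp point.
Start: joints at [-1.173, 0.536, -0.004, 1.538, 0.003, 1.067, -0.071], TCP at [0.291, 0.581, 0.258] pointing down, gripper open.
Joint ranges: [-2.7, 2.7], [-0.37, 2.16], [-1.27, 1.26], [0.24, 2.4], [-1.31, 4.45], [0.19, 1.91], [-2.76, 2.76]. Speed limits (rad/s): [2.39, 2.39, 3.14, 3.14, 3.14, 3.14, 3.14].

INTERFACE

Orientations are given as a 3x3 rotation matrix whose columns are the frame's x, y, z axes.
In Python, from cell import arm gives the robot as it stands.
- The arm moves only by the tool play_rows, never from a script. Its argument "moves" is text: rows parted by semicolons, each of 5 numbers parted by spaces: the shift along the tool's x, y, z in units of 30 mm (1.0 is 30 mm), then the turn about the tool's z in units of 6 degrees (1.0 is 6 degrees), then the finger opening in mm, from 0 to 88.1. In form: tx ty tz turn fingers; .... A call has 1 to 8 rows; each row shifts and turns the commanded pose from where the row before left it, along the tool's axes as they then stand; what a row does not reach is not made up. A row lasts 1/12 s, in which the tool goes at most 41.7 mm and 7.16 degrees, less where a joint would pass 70% of its speed; a pose out of reach is approached as far as the arm can. A call is refused whole if a number of a shift passes 1 or a number of a turn 1, either way. A call with a gripper value outside its range is refused whole. The fingers move at their own pace and stop on an object; "squeeze" is the grip in N (left out, the last holds). Time passes only in rows, so rows that do not move let the fingers close. It gives the time, the measured TCP pose, the force and the opening at its end, in the units of the state.
- arm.sense(): the state, without advancing time (a new reading comes with each control period).
- arm.capture(name): name is "scene" or "top"; returns (picture, depth): 384x512x3 uint8, red, green, blue; 384x512 float32, m along the optical axis (not along the pixel's ray), 0 where there is no reading.
- arm.camera_model(name): a dict with "K" (3x3 intrinsics, pixels), "k1" (the pictures are not rectified: a ray, as slopes to the right and down, at radius r is drawn at 1 + k1 r^2 times it, then the intrinsics apply), "origin" and "attitude" of the camera in the world. Camera axes: x right, y up, looking along -z (the intrinsics and any distortion apply to the point x, -y, -z); pixel columns grow to the right and rows downward; lengths in m; the calibration is good to about 2 mm. A picture is of the moment at which its call begins. camera_model takes no time and is no camera call.
- arm.hand_in(): hands the job in, once; it reports no verdict.
The state is a dict: "time_s": time; "q": joint angles; "qd": joint speeds; "joint_torque": joint torques, N m; "position": TCP position; "eef_rot": TCP orientation; "contact_force": force on the tool from outside, world axes, zero at the start; "wrist_torque": the same for the moment, N m; "opening": finger opening in m.
Only numpy, scipy, OpenCV 4.12 (cv2) and the standard library are available. Lean on these libraries where they do the work, as an engineer would, in place of code of your own. Each camera call takes 0.05 s, during which the arm holds its last target. There are 200 camera calls.

TASK

Three brass adapters stand in square go gauges on the inspection bench; two are already home, but one stands proud because its square collar sits across the corners of its pocket. Twist and press that one where it stands, without lifting it out, until its collar drops fully home, flush with the gauge, then let go of it. Leave the other two as they are.

Things in the scene. Friction and masses are not known exactly. Their poses are not given: they have to be found in the camera images.
- adapter: Proud brass adapter, 78 mm tall, 0.26 kg. Origin: centre of its lower end; z up, x and y square to the collar's sides. z 0-22: spigot dia 26, in the gauge's bore; z 22-34: square collar 36 x 36, at first flat on the gauge's top, turned 20-45 deg either way off the pocket; z 34-78: round stem dia 30, grip it at any yaw, fingertips just over the collar. Origin starts 18 mm over the bench.
- gauge: Go gauge under it: fixed dark steel block 90 x 90 x 40 high. Origin: centre of underside, on the bench; x, y square to block and pocket, z up. Pocket in top: 41 x 41, 12 deep; bore 29 wide below. The collar fits in any quarter turn and drops in, freely or under 5-10 N, within about 7 deg of square. Home: adapter origin 6 mm above this one (12 mm lower than at first), collar flush.
- adapter_b: A like adapter already home in a like gauge, its collar flush: leave it. Origin and axes as for the first; its stem's top is 84 mm above the bench (96 mm for the proud one).
- adapter_c: The other adapter already home in its gauge: leave it. Same shape, origin and axes.
Not all that is in view belongs to the job. What is shaped like the adapter but black or red is not meant.

How it is judged:
By the outcome, as a careful person would: the job done as asked, in the order asked, and still so for the second after the job is handed in, with the robot touching nothing.
It also fails if it takes over 29 s, if anything falls off the work surface, if the arm or the gripper's body presses on something with over 40 N, if the wrist force passes 120 N, or if a joint passes its speed limit or range.

## Working session

There is one attempt and no reset: what is moved stays moved. The work goes in short steps, Python scripts to look and compute and a tool call to move; the robot and the scene stay as the last step left them, time stands still between calls to the robot, and variables do not carry over. Pictures are saved under pics/ and viewed, about 8 in all and at most 12, crops included, and the job is handed in when it is done.

Besides the shell and the picture viewer there is one more tool, called after "Call:" by a JSON object that holds its "op" and its "data". play_rows: Moves the arm, as the interface text tells. Its arguments: {"type":"object","properties":{"moves":{"type":"string"},"squeeze":{"type":"number"}},"required":["moves"]}

```bash
mkdir -p pics; ls; python3 - <<'E'
from cell import arm
import cv2,numpy as np
for n in("scene","top"):
    p,d=arm.capture(n); cv2.imwrite(f"pics/{n}0.png",p[:,:,::-1]); np.save(f"{n}0.npy",d)
    m=arm.camera_model(n); print(n,m)
s=arm.sense(); print(s["position"],s["eef_rot"],s["time_s"],s["contact_force"])
E
```

```text
pics
scene {'K': array([[391.26187475,   0.        , 253.05095028],
       [  0.        , 391.26187475, 188.14592108],
       [  0.        ,   0.        ,   1.        ]]), 'k1': -0.031041347623499464, 'origin': array([ 0.77129535, -0.38943797,  0.53622754]), 'attitude': array([[ 0.80388825, -0.43642584,  0.4040992 ],
       [ 0.59457187,  0.57166652, -0.565404  ],
       [ 0.01574693,  0.69478765,  0.71904253]])}
top {'K': array([[440.55891008,   0.        , 258.43202409],
       [  0.        , 440.55891008, 186.51469298],
       [  0.        ,   0.        ,   1.        ]]), 'k1': 0.014737040612317138, 'origin': array([0.43997543, 0.01621745, 0.94030141]), 'attitude': array([[ 0.02941671,  0.99909793, -0.03062657],
       [-0.99904355,  0.03037918,  0.03144983],
       [ 0.03235187,  0.02967213,  0.999036  ]])}
[0.29057698 0.58087329 0.25694851] [[-8.94375635e-01  4.47316336e-01 -5.65394402e-04]
 [ 4.47316677e-01  8.94374555e-01 -1.39456390e-03]
 [-1.18136849e-04 -1.50017432e-03 -9.99998868e-01]] 0.1 [ 0.55686509 -0.63205388 -0.23183634]
```

View pics/scene0.png

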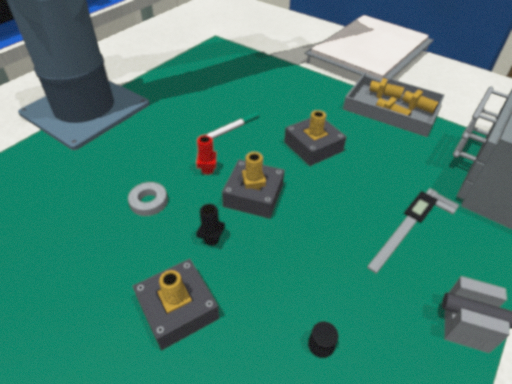

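View pics/top0.png

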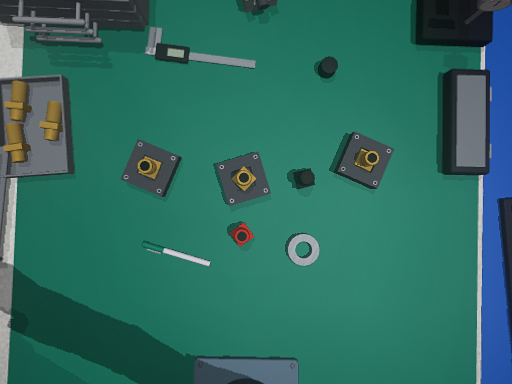

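The scene picture shows three brass adapters in gauges at about (172,290), (254,172) and (318,125), plus a red one at (206,155) and a black one at (209,225). In the top picture the gauged adapters are at (371,158), (244,178) and (147,167). The red one is at (241,235), the black one at (305,178), and loose brass pieces lie in the tray at about (20,110). The middle one, top (244,178), looks turned and proud, so I'll measure it.

```bash
cat >h.py <<'E'
import cv2,numpy as np
from cell import arm
def rays(n,px):
    m=arm.camera_model(n);K=m["K"];px=np.float64(px).reshape(-1,1,2)
    u=cv2.undistortPoints(px,K,np.array([m["k1"],0,0,0.]))[:,0]
    d=np.c_[u[:,0],-u[:,1],-np.ones(len(u))]@m["attitude"].T
    return m["origin"],d   # depth = scale
def onz(n,px,z):
    o,d=rays(n,px); return (o+d*((z-o[2])/d[:,2])[:,None])[:,:2]
def rect(n,mask,z):
    c=max(cv2.findContours(mask,cv2.RETR_EXTERNAL,cv2.CHAIN_APPROX_NONE)[0],key=cv2.contourArea)
    return cv2.minAreaRect((onz(n,c.reshape(-1,2),z)*1000).astype(np.float32))
E
python3 - <<'E'
from h import *
p=cv2.imread("pics/top0.png");D=np.load("top0.npy");hsv=cv2.cvtColor(p,cv2.COLOR_BGR2HSV)
br=((hsv[...,0]>12)&(hsv[...,0]<32)&(hsv[...,1]>110)&(hsv[...,2]>60)).astype(np.uint8)
dark=((hsv[...,1]<90)&(hsv[...,2]<110)).astype(np.uint8)
H,W=D.shape
uv=np.stack(np.meshgrid(np.arange(W),np.arange(H)),-1).reshape(-1,2)
o,d=rays("top",uv);P=(o+d*D.reshape(-1,1)).reshape(H,W,3)
for c in[(147,167),(244,178),(371,158)]:
    y,x=c[1],c[0];s=np.s_[y-35:y+36,x-40:x+41]
    Z=P[s][...,2];ok=D[s]>0
    st=ok&(Z>.070)&(Z<.12);g=ok&(Z>.030)
    col=ok&(Z>.046)&(Z<.060)
    print(c,"top z",np.percentile(Z[st],[50,90]),"stem",cv2.minEnclosingCircle((P[s][st][:,:2]*1000).astype(np.float32)),"ncol",col.sum())
    print(" gauge",rect("top",g.astype(np.uint8)*1 if False else cv2.copyMakeBorder(g.astype(np.uint8),y-35,H-y-36,x-40,W-x-41,cv2.BORDER_CONSTANT),.04))
a=p[130:230,90:200];b=p[130:230,190:300];c=p[110:210,315:425]
cv2.imwrite("pics/crop.png",cv2.resize(np.hstack([b,c]),None,fx=3.6,fy=3.6,interpolation=cv2.INTER_CUBIC))
q=cv2.imread("pics/scene0.png");
cv2.imwrite("pics/crop2.png",np.vstack([cv2.resize(p[140:215,205:285],(640,600),interpolation=cv2.INTER_CUBIC)]))
E
```

```text
(147, 167) top z [0.08415128 0.08653221] stem ((500.06451416015625, 210.11907958984375), 14.89952564239502) ncol 22
 gauge ((499.8157653808594, 209.24490356445312), (91.96681213378906, 89.87276458740234), 68.95108032226562)
(244, 178) top z [0.09631971 0.09850945] stem ((482.7362365722656, 18.71430778503418), 14.799225807189941) ncol 127
 gauge ((483.4867858886719, 19.262603759765625), (89.91970825195312, 90.00263977050781), 18.774856567382812)
(371, 158) top z [0.08384641 0.08611695] stem ((530.12646484375, -231.0248260498047), 14.791450500488281) ncol 28
 gauge ((529.8049926757812, -230.31124877929688), (91.47978210449219, 91.4447250366211), 68.19508361816406)
```

View pics/crop2.png

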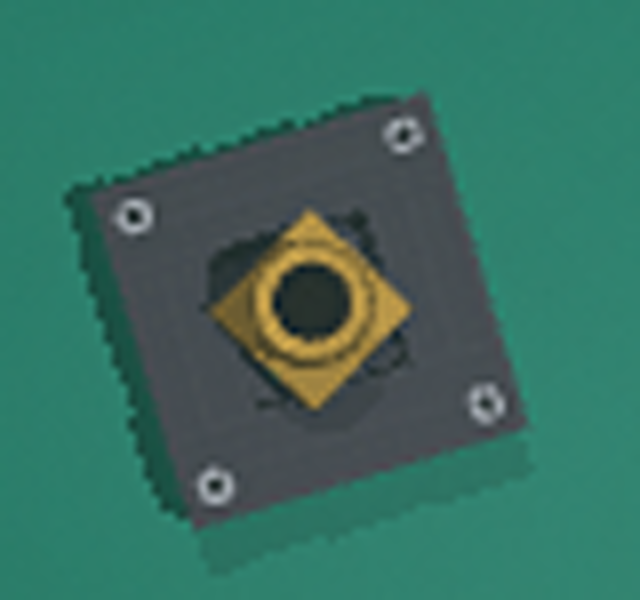

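The crop confirms it. The middle adapter (top (244,178)) has its stem top at 96 mm against 84 mm for the other two, and its collar lies across the pocket corners. I'll move toward it and measure the collar angle on the same picture.

```bash
python3 - <<'E'
from h import *
p=cv2.imread("pics/top0.png");hsv=cv2.cvtColor(p,cv2.COLOR_BGR2HSV)
br=((hsv[...,0]>12)&(hsv[...,0]<32)&(hsv[...,1]>110)&(hsv[...,2]>50)).astype(np.uint8)
m=np.zeros_like(br);m[150:206,214:274]=br[150:206,214:274]
print("collar",rect("top",m,.052))
E
```

```text
collar ((482.9641418457031, 19.368106842041016), (35.698001861572266, 34.24896240234375), 46.718441009521484)
```

Call:
{"op": "play_rows", "data": {"moves": "-0.88 -0.87 0 0 88;-0.88 -0.87 0 0 88;-0.88 -0.87 0 0 88;-0.88 -0.87 0 0 88;-0.88 -0.87 0 0 88;-0.88 -0.87 0 0 88;-0.88 -0.87 0 0 88;-0.88 -0.87 0 0 88"}}

```text
time_s: 0.77
position: [0.3863, 0.2982, 0.2575]
eef_rot: [[-0.894, 0.447, -0.0], [0.447, 0.894, -0.0], [0.0, -0.0, -1.0]]
contact_force: [-0.3, 0.0, 0.3]
opening: 0.0879
```

Call:
{"op": "play_rows", "data": {"moves": "-0.88 -0.87 0 0 88;-0.88 -0.87 0 0 88;-0.88 -0.87 0 0 88;-0.88 -0.87 0 0 88;-0.88 -0.87 0 0 88;-0.88 -0.87 0 0 88;-0.88 -0.87 0 0 88;-0.88 -0.87 0 0 88"}}

```text
time_s: 1.43
position: [0.4818, 0.0171, 0.2577]
eef_rot: [[-0.894, 0.447, -0.0], [0.447, 0.894, 0.0], [0.0, -0.0, -1.0]]
contact_force: [0.7, 0.3, -0.4]
opening: 0.0875
```

Call:
{"op": "play_rows", "data": {"moves": "0 0 0 0 88;0 0 0 0 88;0 0 0 0 88"}}

```text
time_s: 1.68
position: [0.4814, 0.0195, 0.2574]
eef_rot: [[-0.894, 0.447, -0.001], [0.447, 0.894, 0.0], [0.001, -0.0, -1.0]]
contact_force: [0.5, 0.7, 0.0]
opening: 0.0883
```

The collar is at 46.7° and the gauge at 18.8° in world yaw, so the adapter needs about 28° clockwise from above, which is +4.65 turn units about tool z. Next: descend and grip.

Call:
{"op": "play_rows", "data": {"moves": "-0.05 0.02 0.9 0 88;0 0 0.9 0 88;0 0 0.9 0 88;0 0 0.9 0 88;0 0 0.9 0 88;0 0 0.8 0 88;0 0 0.4 0 88;0 0 0.4 0 88"}}

```text
time_s: 2.35
position: [0.4822, 0.0209, 0.0733]
eef_rot: [[-0.896, 0.444, -0.002], [0.444, 0.896, 0.001], [0.002, -0.0, -1.0]]
contact_force: [0.0, -0.7, 0.1]
opening: 0.0878
```

Call:
{"op": "play_rows", "data": {"moves": "0 0 0 0 88;0 0 0 0 88;0 0 0 0 88"}}

```text
time_s: 2.6
position: [0.4836, 0.0198, 0.0753]
eef_rot: [[-0.895, 0.446, 0.001], [0.446, 0.895, 0.001], [-0.0, 0.001, -1.0]]
contact_force: [0.6, 0.4, 0.2]
opening: 0.0879
```

Call:
{"op": "play_rows", "data": {"moves": "0 0 0 0 28;0 0 0 0 28;0 0 0 0 28;0 0 0 0 28;0 0 0 0 28;0 0 0 0 28;0 0 0 0 28;0 0 0 0 28", "squeeze": 25}}

```text
time_s: 3.27
position: [0.4834, 0.0187, 0.0747]
eef_rot: [[-0.894, 0.447, 0.0], [0.447, 0.894, -0.0], [-0.0, -0.0, -1.0]]
contact_force: [-0.2, -0.3, -0.5]
opening: 0.0371
```

```bash
python3 - <<'E'
from h import *
s=arm.sense();print(s["q"],s["position"],s["contact_force"],s["wrist_torque"],s["opening"])
E
```

```text
[-0.26892389  0.56760748  0.17055323  2.09008725 -0.19210767  0.49825241
  1.1514876 ] [0.48336858 0.01872777 0.07473486] [-0.17882363 -0.3410292  -0.49331994] [-0.03869297  0.03414269  0.02051257] 0.03706083132448251
```

Call:
{"op": "play_rows", "data": {"moves": "0 0 0 0 26;0 0 0 0 26;0 0 0 0 26;0 0 0 0 26", "squeeze": 30}}

```text
time_s: 3.6
position: [0.4832, 0.0185, 0.0747]
eef_rot: [[-0.894, 0.448, -0.0], [0.448, 0.894, -0.0], [0.0, -0.0, -1.0]]
contact_force: [-0.9, -1.2, 0.8]
opening: 0.0292
```

Call:
{"op": "play_rows", "data": {"moves": "0 0 0 0.5 26;0 0 0 0.5 26;0 0 0 0.5 26;0 0 0 0.5 26;0 0 0 0.5 26;0 0 0 0.5 26"}}

```text
time_s: 4.1
position: [0.483, 0.0187, 0.0746]
eef_rot: [[-0.711, 0.704, -0.001], [0.704, 0.711, -0.0], [0.0, -0.001, -1.0]]
contact_force: [-1.1, -1.4, 0.3]
opening: 0.029
```

Turned 18° so far and the grip holds (opening about 29–30 mm). I'll finish the turn with a light press.

Call:
{"op": "play_rows", "data": {"moves": "0 0 0.05 0.5 26;0 0 0 0.5 26;0 0 0 0.5 26;0 0 0 0.15 26;0 0 0 0 26"}}

```text
time_s: 4.52
position: [0.4832, 0.0188, 0.0731]
eef_rot: [[-0.582, 0.814, -0.0], [0.814, 0.582, -0.0], [-0.0, -0.0, -1.0]]
contact_force: [-0.3, -1.7, -1.6]
opening: 0.0293
```

Call:
{"op": "play_rows", "data": {"moves": "0 0 0.05 0 26;0 0 0.05 0 26;0 0 0 0 26"}}

```text
time_s: 4.77
position: [0.4833, 0.0188, 0.0699]
eef_rot: [[-0.582, 0.813, -0.0], [0.813, 0.582, 0.0], [0.0, -0.0, -1.0]]
contact_force: [-0.0, -0.4, -3.3]
opening: 0.0292
```

It's sinking 5 mm with no upward reaction, so the collar is entering the pocket. I'll continue down to the expected ~62.7 mm.

Call:
{"op": "play_rows", "data": {"moves": "0 0 0.08 0 26;0 0 0.08 0 26;0 0 0.08 0 26;0 0 0 0 26;0 0 0 0 26"}}

```text
time_s: 5.18
position: [0.4833, 0.0188, 0.0628]
eef_rot: [[-0.581, 0.814, -0.0], [0.814, 0.581, -0.0], [0.0, -0.0, -1.0]]
contact_force: [-0.2, -0.5, -3.1]
opening: 0.0292
```

Call:
{"op": "play_rows", "data": {"moves": "0 0 0.05 0 26;0 0 0 0 26;0 0 0 0 26"}}

```text
time_s: 5.43
position: [0.4834, 0.0187, 0.0626]
eef_rot: [[-0.581, 0.814, -0.0], [0.814, 0.581, 0.001], [0.001, 0.0, -1.0]]
contact_force: [-4.5, -0.4, 16.0]
opening: 0.0288
```

It bottomed out: a 12.1 mm drop and 16 N upward reaction. Next: ease off, release, retreat upward and sideways so the cameras can see.

Call:
{"op": "play_rows", "data": {"moves": "0 0 -0.04 0 26;0 0 0 0 26;0 0 0 0 60;0 0 0 0 60;0 0 0 0 60;0 0 0 0 60;0 0 0 0 60;0 0 0 0 60"}}

```text
time_s: 6.1
position: [0.4834, 0.0188, 0.0627]
eef_rot: [[-0.581, 0.814, -0.0], [0.814, 0.581, -0.0], [-0.0, -0.0, -1.0]]
contact_force: [-0.1, 0.2, 0.2]
opening: 0.06
```

Call:
{"op": "play_rows", "data": {"moves": "0 0 0 0 60;0 0 0 0 60;0 0 -0.3 0 60;0 0 -0.6 0 60;0 0 -0.9 0 60;0 0 -0.9 0 60;0 0 -0.9 0 60;0 0 -0.9 0 60"}}

```text
time_s: 6.77
position: [0.483, 0.0186, 0.1996]
eef_rot: [[-0.581, 0.814, 0.0], [0.814, 0.581, -0.0], [-0.0, 0.0, -1.0]]
contact_force: [0.3, 0.7, 0.5]
opening: 0.0599
```

Call:
{"op": "play_rows", "data": {"moves": "0.6 0 -0.6 0 60;0.9 0 0 0 60;0.9 0 0 0 60;0.9 0 0 0 60;0.9 0 0 0 60;0.9 0 0 0 60;0.9 0 0 0 60;0 0 0 0 60"}}

```text
time_s: 7.43
position: [0.376, 0.1689, 0.2161]
eef_rot: [[-0.586, 0.81, -0.001], [0.81, 0.586, 0.002], [0.002, -0.0, -1.0]]
contact_force: [-0.4, 0.3, -1.3]
opening: 0.0603
```

```bash
python3 - <<'E'
from h import *
p,D=arm.capture("top");q,_=arm.capture("scene")
print(arm.sense()["position"],arm.sense()["time_s"])
H,W=D.shape
uv=np.stack(np.meshgrid(np.arange(W),np.arange(H)),-1).reshape(-1,2)
o,d=rays("top",uv);P=(o+d*D.reshape(-1,1)).reshape(H,W,3)
for x,y in[(147,167),(244,178),(371,158)]:
    Z=P[y-22:y+23,x-22:x+23,2];st=(Z>.070)&(Z<.11);print((x,y),np.median(Z[st]),st.sum(),((Z>.046)&(Z<.06)).sum())
f=lambda a:cv2.resize(a[:,:,::-1],(390,390),interpolation=cv2.INTER_CUBIC)
cv2.imwrite("pics/end.png",np.hstack([f(p[140:215,205:280]),f(q[140:230,205:295])]))
E
```

```text
[0.37846347 0.16570419 0.21622781] 7.5333
(147, 167) 0.08421584458650505 194 24
(244, 178) 0.08406987888654494 179 1
(371, 158) 0.08401266851335554 191 27
```

View pics/end.png

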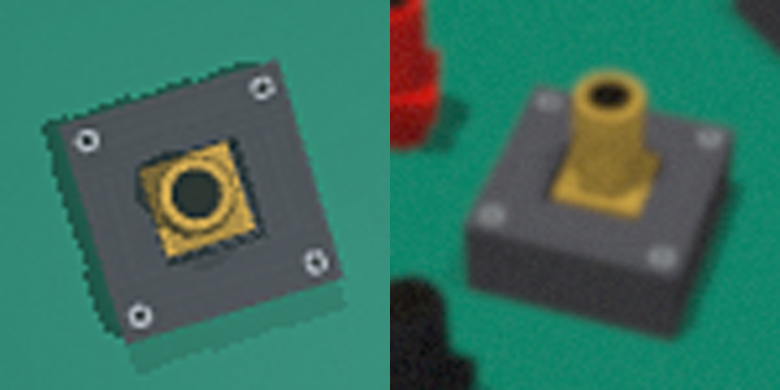

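The end picture shows the collar square in its pocket and flush in both views. All three stem tops are at 84 mm, and the gripper is clear.

```bash
python3 -c "
from cell import arm
print(arm.hand_in())"
```

```text
the job is handed in; nothing more can be done
None
```

The proud adapter (the middle one) is now fully home, and I handed the job in at about 7.5 s. I gripped its stem just over the collar and twisted it 28° clockwise from above. The collar then dropped 12.1 mm and bottomed out at 16 N, and I let go and moved the arm clear.

- **Height:** its stem top now measures 84.1 mm, down from 96.3 mm. The other two still measure 84.2 and 84.0 mm, and the arm did not touch them.
- **Fit:** both camera views show the collar square in its pocket and flush with the gauge.
- **Checks that failed or disagreed:** none.

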